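# Set up the backing board and hold the dish for its photograph

## Task

A stone ball in its dish is about to be photographed with the phone: take the plywood backing board out of the letter rack by the wooden grip on top, hook it over the pegboard's rail towards the end nearest the robot, slide it along the rail until its hook comes up against the rubber ring, and let it hang there freely. Then lift the dish by the wooden grip on its arched handle and, keeping it level with the loose ball resting in the middle, give it a quarter turn so that the arch runs parallel to the board and the phone looks straight through it, and hold it about 15 cm in front of the middle of the board, on the phone's side, with the ball level with the board's middle. Finish while still holding the dish there, in the air and steady for the picture: do not put it down or let go, do not touch the ball, and leave everything else on the chest where it stands.

Things in the scene. Friction and masses are not known exactly. Their poses are not given: they have to be found in the camera images.
- card_grip (a point): Backing board, loose, 120 g: plywood 180 wide x 125 tall x 5 mm; a strip 50 mm wide rises from its top into an over-rail hook, crowned by a wooden grip 30 (x) x 14 (y) x 42 mm tall. This is the grip's centre, 216 mm above the board's lower edge. x along the width, z up, +y the side to which the hook opens, at first roughly world +y. Starts upright in the rack: lift 90 mm straight up to clear it
- hook (a point): where the rail's axis lies once the board hangs: 29 mm below card_grip, same axes. The lip, 14 mm behind (+y), ends 16 mm below this point; under it the mouth, 32 mm high, is open to +y. So come from the phone's side with this point 30 to 35 mm above the rail's axis, move across until it is over the rail, then lower. Inside, the hook is 19 mm wide and peaked, so it centres itself
- board (a point): centre of the plywood board, 124 mm below the hook point, axes as card_grip; -y is its front, which faces the phone once it hangs
- rail_mid (a point): middle of the fixed rail: horizontal steel tube 12 mm in diameter, 220 mm above the chest, 120 mm in front of the upright pegboard (620 long, 260 mm high). x along the rail away from the robot, y towards the pegboard, z up. The rail is free for 160 mm either side of this point; there two arms join it to the pegboard
- ring_mid (a point): centre of the black rubber stop ring fixed on the rail, 24 mm across and 8 mm wide; axes as rail_mid. The hook touches it when the hook point is 29 mm from here along the rail, on the robot's side (-x)
- dish_grip (a point): Dish, loose, 250 g: round dished steel plate 132 mm across, 20 mm high, with a rigid arched wire handle, on top of it a wooden grip 60 (x) x 14 (y) x 18 mm high. This is the grip's centre, 112 mm above the dish's underside. x runs along the arch, foot to foot (same both ways round), z up. It starts on the chest with the arch roughly edge-on to the phone
- dish_centre (a point): where the ball's centre lies when it rests in the middle of the dish: 20 mm above the underside, 92 mm below dish_grip, same axes. The hollow is flat within 12 mm of the middle and rises gently to 13 mm at the rim
- ball_center (a point): centre of the loose polished stone ball, 28 mm in diameter, 31 g, resting in the dish
- phone_mid (a point): the phone, on its long edge on a fixed wooden stand about 0.65 m in front of the rail, lens towards the place on the rail beside the ring; 152 wide x 72 mm tall; this point is 50 mm above the chest
- rack: dark wooden letter rack, fixed: base 130 (x) x 86 mm, four upright slats 120 mm wide, up to 97 mm high; the board stands in its middle slot, 12 mm above the chest. Origin at the middle of its underside
- deodorant: bystander: red spray deodorant can with a white cap, 45 mm across, 154 mm tall; origin at its foot
- bowl: bystander: white ceramic bowl, 124 mm across, 50 mm tall; origin at its foot
- jar: bystander: amber glass jar with a metal lid, 60 mm across, 75 mm tall; origin at its foot
- tin: bystander: flat round aluminium tin, 68 mm across, 26 mm tall; origin at its foot
- brush: bystander: small flat brush with a wooden handle, 150 mm long, lying along its x axis; origin at its underside

How it is judged (in metres and radians):
On the way, in this order (a step that is already met when the one before it is completed fails the run):
1. the board is hooked on the rail, its hook more than 60 mm from the ring (y of hook in the frame of rail_mid between -0.01 and 0.01 m and z of hook in the frame of rail_mid between -0.004 and 0.01 m and x of hook in the frame of rail_mid between -0.16 and 0.16 m and angle between the x axis of hook and the x axis of rail_mid, either way round below 0.2 rad and angle between hook's own z axis and vertical below 0.15 rad and distance between hook and ring_mid above 0.06 m), for 0.1 s.
2. the board hangs freely on the rail with its hook up against the ring (y of hook in the frame of rail_mid between -0.01 and 0.01 m and z of hook in the frame of rail_mid between -0.004 and 0.004 m and x of hook in the frame of rail_mid between -0.16 and 0.16 m and angle between the x axis of hook and the x axis of rail_mid, either way round below 0.2 rad and angle between hook's own z axis and vertical below 0.15 rad and x of hook in the frame of ring_mid between -0.038 and 0.038 m and contact force between the fingers and card below 0.1 N), for 0.2 s.
3. the dish is lifted off the chest in the gripper (height (world z) of dish_centre above 0.045 m and contact force between the fingers and dish above 1 N), for 0.2 s.
At the end, for the whole second after the job is handed in: Board hangs free and plumb on the rail, hook within 9 mm of touching the ring. Dish held in the air, still, level (0.10 rad), 100-200 mm in front of the board, within 40 mm of its middle, ball 60-140 mm high and within 20 mm of the dish's middle, arch parallel to the board (0.15 rad) (all of step 2 and x of dish_centre in the frame of board between -0.04 and 0.04 m and y of dish_centre in the frame of board between -0.2 and -0.1 m and height (world z) of ball_center between 0.06 and 0.14 m and height (world z) of dish_centre above 0.06 m and angle between the x axis of dish_grip and the x axis of board, either way round below 0.15 rad and angle between dish_grip's own z axis and vertical below 0.1 rad and distance between ball_center and dish_centre below 0.02 m and contact force between the fingers and dish above 1 N and linear speed of dish below 0.02 m/s and contact force between the arm and card below 0.1 N); the arm keeps its last pose, push and grip.
It fails at once if the ball runs more than 35 mm from the middle of the dish (distance between ball_center and dish_centre above 0.035 m).
It fails at once if the dish is tipped by more than 0.2 rad (angle between dish_grip's own z axis and vertical above 0.2 rad).
It fails at once if the gripper touches the ball (contact force between the fingers and ball above 0.3 N).
It fails at once if a bystander is moved by more than 30 mm (distance of any of deodorant, bowl, jar, tin, brush from where it was at the start of the episode above 0.03 m).
It also fails if it takes over 64 s, if anything falls off the work surface, if the arm or the gripper's body presses on something with over 40 N, if the wrist force passes 120 N, or if a joint passes its speed limit or range.

## Robot

A 6-joint arm with a two-finger parallel gripper is mounted at the origin on the work surface. World frame = base frame: x ahead of the robot, y to its left, z up, the work surface at z = 0. Lengths are in m, angles in degrees, forces in N, time in s.
With the tool pointing down it reaches from about 0.375 to 0.9 m from the base axis. Payload 3.1 kg.
Tool frame: the origin (TCP) lies at the very end of the fingers, on their centre line; the grasp point (between the pads) lies 19 mm behind it (bot.hold_point_z is the z of the grasp point in the tool frame, in m); z points along the fingers, y is the direction in which the jaws open and shut (so a half turn about z gives the same grasp; the last joint's range is limited). The gripper opens to 87 mm and grips with 3 to 60 N. Pads are 19 mm wide; open, the fingers measure 117 mm over their backs; the gripper's body (75 mm by 190 mm) begins 51 mm behind the grasp point.
Start: joints at [65.231, 30.224, 82.088, -0, 67.689, -10.227], TCP at [0.157, 0.605, 0.223] pointing down, gripper open.
Joint ranges: [-176.69, 176.69], [-43.24, 126.21], [12.49, 139.97], [-82, 262], [0, 151.66], [-163.58, 163.58]. Speed limits (degrees/s): [159.86, 159.86, 180, 180, 180, 180].

## Interface

Orientations are given as a 3x3 rotation matrix whose columns are the frame's x, y, z axes.
In Python, from rig import bot gives the robot as it stands.
- The arm moves only by the tool servo_tool, never from a script. Its argument "increments" is a list of rows, each a list of 3 entries, a list of its own where there are three numbers: the closure, from 0 (fully open) to 1 (shut), then the shift along the tool's x, y, z in mm, then the turn about the tool's z in degrees. In form: [[claw, [x, y, z], turn], ...]. A call has 1 to 5 rows; each row shifts and turns the commanded pose from where the row before left it, along the tool's axes as they then stand; what a row does not reach is not made up. A row lasts 1/8 s, in which the tool goes at most 62.5 mm and 10.7 degrees, less where a joint would pass 70% of its speed; a pose out of reach is approached as far as the arm can. A call with a gripper value outside its range is refused whole. The fingers move at their own pace and stop on an object; the grip force is fixed at half the most. Time passes only in rows, so rows that do not move let the fingers close. It gives the time, the measured TCP pose, the force and the opening at its end, in the units of the state.
- bot.read_state(): the state, without advancing time (a new reading comes with each control period).
- bot.capture(name): name is "side" or "top"; returns (picture, depth): 400x640x3 uint8, blue, green, red; 400x640 float32, m along the optical axis (not along the pixel's ray), 0 where there is no reading.
- bot.camera_info(name): a dict with "K" (3x3 intrinsics, pixels), "R" (3x3) and "t" (3): a world point X has camera coordinates R X + t. Camera axes: x right, y down, z forward; pixel columns grow to the right and rows downward; lengths in m; the calibration is good to about 2 mm. A picture is of the moment at which its call begins. camera_info takes no time and is no camera call.
- bot.hand_in(): hands the job in, once; it reports no verdict.
Trained networks look in the newest picture that a camera, given by its name, has taken for a name from the list of things; names that differ only in an ending like _2 or _b are one class to them, and where a whole thing is asked for, a point or a joint stands for the part that bears it (a point fixed in the world has none). Each returns a list of dicts, best first, with "p" (0 to 1); they miss things now and then, are a little off and sometimes report something else, mostly with a low value. They report only what shows in the picture. A call takes as long as a camera call.
- bot.find_in(camera, thing): "bbox" ([left, top, right, bottom] in pixels, round what is visible of it).
- bot.trace(camera, thing): "region" (400x640 bool, what is visible of it) and "bbox" ([left, top, right, bottom] in pixels, round what is visible of it).
The state is a dict: "time_s": time; "joint_positions": joint angles; "qvel": joint speeds; "tau": joint torques, N m; "position": TCP position; "tcp_rot": TCP orientation; "force": force on the tool from outside, world axes, zero at the start; "moment": the same for the moment, N m; "opening": opening from 0.0 (shut) to 1.0 (fully open).
Only numpy, scipy, OpenCV 4.12 (cv2) and the standard library are available. Lean on these libraries where they do the work, as an engineer would, in place of code of your own. Each camera call takes 0.05 s, during which the arm holds its last target.

## Working session

There is one attempt and no reset: what is moved stays moved. The work goes in short steps, Python scripts to look and compute and a tool call to move; the robot and the scene stay as the last step left them, time stands still between calls to the robot, and variables do not carry over. Pictures are saved under pics/ and viewed, and the job is handed in when it is done.

Besides the shell and the picture viewer there is one more tool, called after "Call:" as a command line: name --argument value ..., lists and objects as JSON in quotes. servo_tool: Moves the arm, as the interface text tells. Its arguments: {"type":"object","properties":{"increments":{"type":"array","items":{"type":"array"}}},"required":["increments"]}

```bash
mkdir -p pics; ls
python3 - <<'E'
from rig import bot
import cv2,numpy as np
s=bot.read_state();print(s)
for c in("side","top"):
    im,d=bot.capture(c);cv2.imwrite(f"pics/{c}0.png",im);np.save(f"{c}0.npy",d)
    i=bot.camera_info(c);print(c,i['K'].tolist(),i['R'].tolist(),i['t'].tolist(), (-i['R'].T@i['t']).tolist())
    for n in ["card_grip","board","rail_mid","ring_mid","dish_grip","ball_center","phone_mid","rack","deodorant","bowl","jar","tin","brush"]:
        r=bot.find_in(c,n);print(n,[(x['bbox'],round(x['p'],2)) for x in r[:2]])
print(bot.hold_point_z,bot.read_state()['time_s'])
E
```

```text
pics
{'time_s': 0.0, 'joint_positions': array([ 6.52321891e+01,  3.02787936e+01,  8.21566720e+01, -2.02228616e-03,
        6.76885645e+01, -1.02277523e+01]), 'qvel': array([ 0.02716632, -0.03984981, -0.06423089, -0.03970647, -0.0714164 ,
        0.1089998 ]), 'tau': array([ 4.92776071e-04, -4.40044892e+01, -1.76591563e+01,  6.33544824e-02,
        5.83079411e-02, -1.74841193e-04]), 'position': array([0.15658403, 0.60430881, 0.2215719 ]), 'tcp_rot': array([[-9.67975568e-01,  2.51042886e-01, -8.77247611e-04],
       [ 2.51044172e-01,  9.67973608e-01, -1.97928423e-03],
       [ 3.52267310e-04, -2.13612668e-03, -9.99997656e-01]]), 'force': array([ 0.21435288, -0.30810135, -0.28854704]), 'moment': array([-0.00580282, -0.00043372,  0.04165837]), 'opening': 1.000871552396271}
side [[434.68620247041895, 0.0, 319.96442718970644], [0.0, 434.68620247041895, 201.2559423589887], [0.0, 0.0, 1.0]] [[-0.9905102658252423, -0.13666976064428282, -0.01451860255817592], [-0.07243786451907863, 0.6089064178918069, -0.7899276739259637], [0.11679969639825029, -0.7813797737180065, -0.6130281234541153]] [0.574
[... 1350 characters left out ...]
([72.8, 69.4, 157.0, 365.8], 0.69), ([282.8, 227.8, 302.4, 287.7], 0.47)]
ring_mid [([143.5, 184.1, 156.0, 195.3], 0.46)]
dish_grip [([296.8, 144.0, 343.2, 198.5], 0.96)]
ball_center [([314.5, 169.3, 319.2, 181.0], 0.46)]
phone_mid [([413.6, 165.5, 447.0, 232.4], 0.85)]
rack [([344.0, 244.1, 380.7, 299.2], 0.95), ([361.8, 233.1, 382.6, 310.3], 0.43)]
deodorant [([238.2, 109.7, 264.3, 143.8], 0.57)]
bowl [([351.0, 117.9, 396.3, 163.7], 0.95), ([285.1, 226.9, 303.2, 286.6], 0.3)]
jar [([380.3, 164.6, 405.6, 191.0], 0.96), ([361.3, 230.1, 381.7, 307.2], 0.16)]
tin [([233.8, 268.1, 262.6, 295.3], 0.58), ([282.7, 226.2, 302.5, 285.4], 0.5)]
brush [([283.2, 224.4, 300.5, 286.6], 0.61)]
-0.0187 1.4
```

View pics/side0.png

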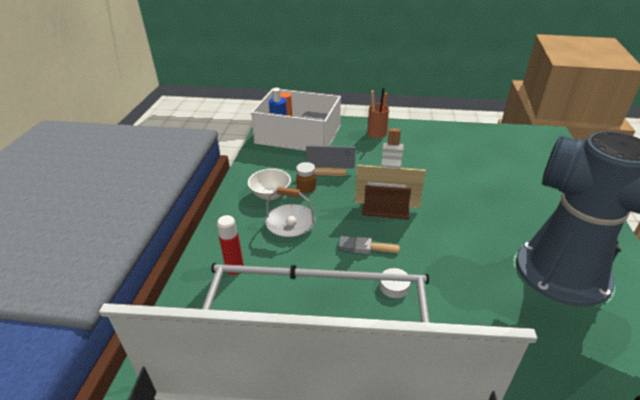

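View pics/top0.png

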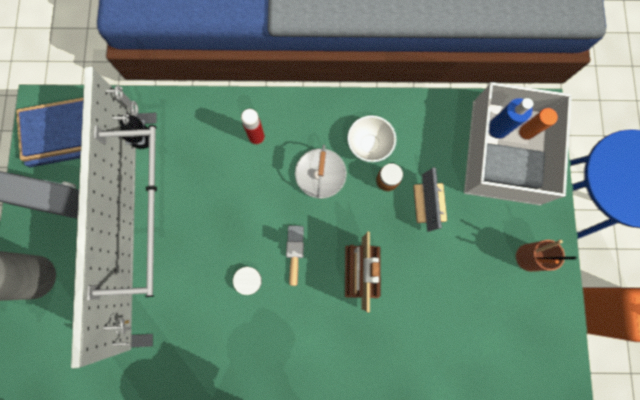

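```bash
cat > h.py <<'E'
import numpy as np,cv2
from rig import bot
I={c:bot.camera_info(c) for c in("side","top")}
def ray(c,u,v):
    i=I[c];K,R,t=i['K'],i['R'],i['t']
    d=R.T@np.array([(u-K[0,2])/K[0,0],(v-K[1,2])/K[1,1],1.]);return -R.T@t,d
def atz(c,u,v,z):
    o,d=ray(c,u,v);return o+d*(z-o[2])/d[2]
def cloud(c,D):
    i=I[c];K,R,t=i['K'],i['R'],i['t']
    v,u=np.mgrid[0:400,0:640]
    P=np.stack([(u-K[0,2])/K[0,0]*D,(v-K[1,2])/K[1,1]*D,D],-1)-t
    W=P@R; W[D==0]=np.nan
    return W
def proj(c,X):
    i=I[c];p=i['K']@(i['R']@np.asarray(X)+i['t']);return p[:2]/p[2]
E
python3 - <<'E'
from h import *
np.set_printoptions(precision=4,suppress=True)
for c in("side","top"):
    D=np.load(f"{c}0.npy");W=cloud(c,D);np.save(c+"W.npy",W)
    im=cv2.imread(f"pics/{c}0.png")
    if c=="top": boxes={'rack':(335,225,395,320),'dish':(285,135,355,205),'ring':(130,175,170,205),'phone':(405,160,455,240)}
    else: boxes={'rack':(340,120,440,230),'dish':(240,175,330,245),'rail':(205,255,435,290)}
    for n,(a,b,e,f) in boxes.items():
        s=640/(e-a); s=min(s,560/(f-b))
        cv2.imwrite(f"pics/{c}_{n}.png",cv2.resize(im[b:f,a:e],None,fx=s,fy=s,interpolation=cv2.INTER_CUBIC))
W=np.load("topW.npy")
for z0,z1,n in((0.2,0.225,'rail'),):
    sub=W[100:330,140:165]; m=(sub[...,2]>.2)&(sub[...,2]<.24); P=sub[m]
    print('rail pts',P.min(0),P.max(0),np.median(P,0))
    xs=P[:,0]; 
    for lo in np.arange(.2,.65,.03):
        q=P[(xs>lo)&(xs<lo+.03)]
        if len(q):print(lo,q.mean(0),q[:,2].max(),np.ptp(q[:,1]))
W[...,:]
for n,b in {'card':(355,225,390,315)}.items():
    sub=W[b[1]:b[3],b[0]:b[2]];P=sub[sub[...,2]>.1]
    print(n,len(P),P.min(0),P.max(0))
    for z in np.arange(.1,.26,.01):
        q=P[(P[:,2]>z)&(P[:,2]<z+.01)]
        if len(q): print(z,len(q),q.mean(0),q.min(0),q.max(0))
E
```

```text
rail pts [0.3614 0.2616 0.2086] [0.7282 0.3149 0.2335] [0.5419 0.2789 0.2236]
0.35 [0.3712 0.2736 0.2237] 0.2288547655413768 0.027733271928943926
0.38 [0.3952 0.2705 0.2229] 0.22703603572827377 0.013133048407621861
0.41000000000000003 [0.425  0.2717 0.2231] 0.22839596821090347 0.011840244054822369
0.44 [0.455  0.2738 0.2234] 0.2284878802956535 0.011484734873639046
0.47000000000000003 [0.4852 0.2761 0.2233] 0.2267705400918406 0.01371024450009356
0.5 [0.5145 0.277  0.2231] 0.22937327422014114 0.012360832871521121
0.53 [0.5446 0.2784 0.2233] 0.22743075176542207 0.010805577664755872
0.56 [0.5777 0.2803 0.2244] 0.23353072719833864 0.02349340093588076
0.5900000000000001 [0.6051 0.2828 0.2235] 0.2285140129350809 0.02255851807322179
0.62 [0.6348 0.2837 0.2236] 0.2289419060525969 0.01150361514106224
0.6499999999999999 [0.6652 0.2852 0.223 ] 0.22829534050995948 0.012422936450617705
card 571 [ 0.3306 -0.202   0.1002] [ 0.5099 -0.1753  0.2518]
0.1 52 [ 0.4146 -0.1874  0.1047] [ 0.332  -0.1889  0.1002] [ 0.5086 -0.1862  0.11  ]
0.11 1 [ 0.5023 -0.1894  0.1174] [ 0.5023 -0.1894  0.1174] [ 0.5023 -
[... 396 characters left out ...]
9999999999995 22 [ 0.4203 -0.1806  0.1979] [ 0.396  -0.202   0.1906] [ 0.4443 -0.1769  0.2   ]
0.19999999999999996 143 [ 0.4187 -0.1871  0.2044] [ 0.3959 -0.2018  0.2   ] [ 0.444  -0.1777  0.2099]
0.20999999999999996 6 [ 0.4205 -0.183   0.2115] [ 0.4122 -0.1832  0.2105] [ 0.4288 -0.1828  0.2127]
0.21999999999999995 14 [ 0.419  -0.1833  0.2251] [ 0.4058 -0.1837  0.2217] [ 0.4322 -0.183   0.2273]
0.22999999999999995 5 [ 0.4195 -0.1838  0.2368] [ 0.4056 -0.1843  0.2331] [ 0.4338 -0.1834  0.2398]
0.23999999999999994 102 [ 0.4189 -0.1897  0.2466] [ 0.4053 -0.1973  0.2401] [ 0.4331 -0.1828  0.2498]
0.24999999999999992 11 [ 0.4216 -0.19    0.2506] [ 0.4072 -0.1939  0.2501] [ 0.433  -0.1858  0.2518]
```

Run:
```python
from h import *
np.set_printoptions(precision=4,suppress=True)
for f in["pics/top_rack.png","pics/top_dish.png","pics/side_rack.png","pics/side_dish.png"]: print(f,cv2.imread(f).shape)
ims=[cv2.resize(cv2.imread(f),(400,300)) for f in["pics/top_rack.png","pics/top_dish.png","pics/side_rack.png","pics/side_dish.png"]]
cv2.imwrite("pics/mont.png",np.vstack([np.hstack(ims[:2]),np.hstack(ims[2:])]))
```

```text
pics/top_rack.png (560, 354, 3)
pics/top_dish.png (560, 560, 3)
pics/side_rack.png (560, 509, 3)
pics/side_dish.png (498, 640, 3)
```

View pics/mont.png

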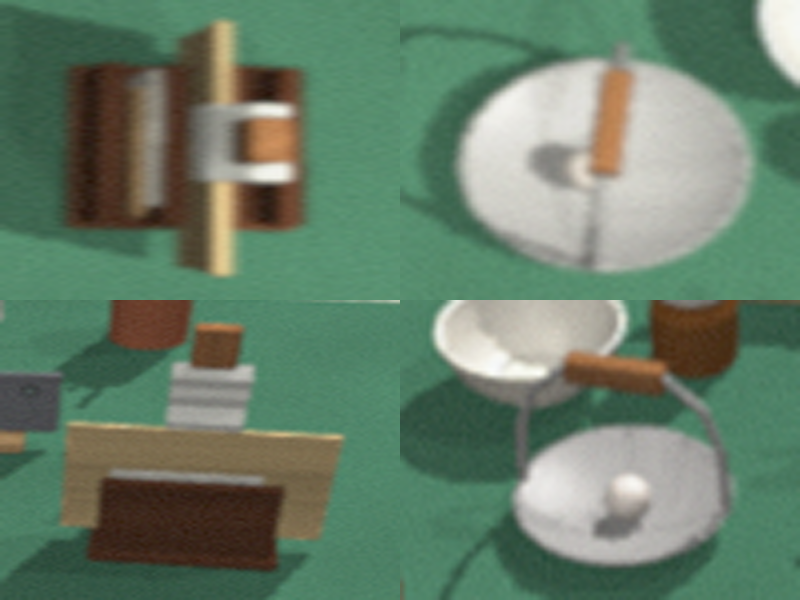

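Run:
```python
from h import *
np.set_printoptions(precision=4,suppress=True)
W=np.load("topW.npy");S=np.load("sideW.npy")
sub=W[100:330,140:165].reshape(-1,3);P=sub[(sub[:,2]>.218)&(sub[:,2]<.2285)&(sub[:,0]>.4)&(sub[:,0]<.56)]
a=np.polyfit(P[:,0],P[:,1],1);print('rail fit',a,np.degrees(np.arctan(a[0])), 'n',len(P))
print('rail ends top',atz('top',151,130,.22),atz('top',151,294,.22))
print('rail ends side',atz('side',213.5,268,.22),atz('side',427,278,.22))
print('ring',atz('top',150,189.5,.22),atz('side',292.6,271.5,.22))
b=W[225:315,355:390].reshape(-1,3);P=b[(b[:,2]>.12)&(b[:,2]<.14)&(b[:,1]>-.196)]
a=np.polyfit(P[:,0],P[:,1],1);print('card yaw',np.degrees(np.arctan(a[0])),np.polyval(a,.419))
P=b[(b[:,2]>.24)];print('grip top',P.mean(0),np.median(P,0),(P.min(0)+P.max(0))/2)
sb=S[125:185,345:430].reshape(-1,3);P=sb[(sb[:,2]>.215)];print('grip side',P.min(0),P.max(0))
# objects
for n,bb in {'dish':(296,144,344,199),'bowl':(351,118,396,164),'jar':(380,165,406,191),'tin':(233,268,263,296),'brush':(283,224,302,287),'deo':(238,108,266,145),'phone':(413,165,447,232)}.items():
    q=W[bb[1]:bb[3],bb[0]:bb[2]].reshape(-1,3);q=q[q[:,2]>.008];print(n,q.min(0),q.max(0))
im=cv2.imread("pics/top0.png").astype(int)
# dish grip: orange px in box
m=np.zeros((400,640),bool);m[144:199,296:344]=True
m&=(im[...,2]-im[...,0]>50);q=W[m];q=q[q[:,2]>.09];print('dishgrip',len(q),q.mean(0),q.min(0),q.max(0),np.degrees(np.arctan2(*np.linalg.svd(q[:,:2]-q[:,:2].mean(0))[2][0][::-1])))
u=np.argwhere(m).mean(0);print('atz',atz('top',u[1],u[0],.118),u)
im=cv2.imread("pics/side0.png").astype(int)
m=np.zeros((400,640),bool);m[183:200,270:304]=True
m&=(im[...,2]-im[...,0]>50);q=S[m];q=q[(q[:,2]>.09)];print('dishgrip side',len(q),q.mean(0),q.min(0),q.max(0))
u=np.argwhere(m).mean(0);print('atz',atz('side',u[1],u[0],.114),u)
m=np.zeros((400,640),bool);m[125:147,385:403]=True
m&=(im[...,2]-im[...,0]>40);u=np.argwhere(m).mean(0);print('card side atz',atz('side',u[1],u[0],.23),u,m.sum())
q=W[144:199,296:344].reshape(-1,3);q=q[(q[:,2]>.008)&(q[:,2]<.024)];print('dish rim ctr',(q.min(0)+q.max(0))/2)
print('ball side',atz('side',291,222,.02))
```

```text
rail fit [0.0559 0.2484] 3.1987802557103304 n 443
rail ends top [0.7173 0.291  0.22  ] [0.3654 0.2654 0.22  ]
rail ends side [0.7225 0.2913 0.22  ] [0.3593 0.2692 0.22  ]
ring [0.5841 0.2835 0.22  ] [0.5851 0.2825 0.22  ]
card yaw -0.8529177947217285 -0.18881959837696202
grip top [ 0.4192 -0.1897  0.247 ] [ 0.4191 -0.1901  0.2471] [ 0.4192 -0.19    0.2459]
grip side [ 0.4035 -0.1966  0.2156] [ 0.4332 -0.1783  0.2494]
dish [ 0.6089 -0.1443  0.008 ] [ 0.7405 -0.021   0.125 ]
bowl [ 0.6992 -0.2761  0.008 ] [ 0.8183 -0.162   0.0546]
jar [ 0.631  -0.2871  0.0087] [ 0.6835 -0.2326  0.0819]
tin [0.364  0.0645 0.008 ] [0.4276 0.1309 0.0323]
brush [ 0.3869 -0.0371  0.0084] [0.536  0.0015 0.025 ]
deo [0.7551 0.0661 0.0085] [0.7987 0.1105 0.1595]
phone [ 0.5243 -0.4062  0.008 ] [ 0.6766 -0.3281  0.0916]
dishgrip 112 [ 0.6743 -0.0852  0.1197] [ 0.6466 -0.0934  0.1114] [ 0.7034 -0.077   0.125 ] 174.1887495504593
atz [ 0.6747 -0.0854  0.118 ] [162.7913 321.5826]
dishgrip side 122 [ 0.6713 -0.0808  0.1172] [ 0.6432 -0.0928  0.1082] [ 0.6997 -0.0728  0.1221]
atz [ 0.6653 -0.0902  0.114 ] [189.8424 291.0545]
card side atz [ 0.4189 -0.1925  0.23  ] [135.267  392.9659] 176
dish rim ctr [ 0.6749 -0.0826  0.016 ]
ball side [ 0.6676 -0.0738  0.02  ]
```

Call:
servo_tool --increments '[[0,[0,0,-45],-7],[0,[0,0,-50],-6.7],[0,[0,0,-45],0],[0,[-45,-40,0],0],[0,[-45,-40,0],0]]'

```text
time_s: 2.02
position: [0.2463, 0.5233, 0.3635]
tcp_rot: [[-1.0, 0.012, 0.002], [0.012, 1.0, 0.002], [-0.002, 0.002, -1.0]]
force: [1.8, -0.2, -0.5]
opening: 1.002
```

```bash
cat >> h.py <<'E'
def rem(target,yaw=None):
    "remaining shift of TCP in tool axes (mm), turn (deg) to put tool yaw"
    s=bot.read_state();R=s['tcp_rot'];d=R.T@(np.array(target)-s['position'])*1000
    cy=np.degrees(np.arctan2(R[1,0],R[0,0]))
    print('t',round(s['time_s'],2),'pos',s['position'].round(4),'yaw',round(cy,2),'tilt',R[:2,2].round(4),'F',s['force'].round(2),'open',round(s['opening'],3),'j',s['joint_positions'].round(1))
    print('rem',d.round(1),'turn',None if yaw is None else round(-((yaw-cy+180)%360-180),2))
E
python3 -c "
from h import *
rem((.42,.25,.36),179.15);rem((.419,-.19,.36),179.15)"
```

```text
t 2.02 pos [0.2463 0.5233 0.3635] yaw 179.3 tilt [0.0017 0.0017] F [ 1.77 -0.17 -0.48] open 1.002 j [ 53.7  19.1  77.9  -0.   82.9 -35.6]
rem [-177.1 -271.1    3.3] turn 0.15
t 2.02 pos [0.2463 0.5233 0.3635] yaw 179.3 tilt [0.0017 0.0017] F [ 1.77 -0.17 -0.48] open 1.002 j [ 53.7  19.1  77.9  -0.   82.9 -35.6]
rem [-181.5 -711.1    2.5] turn 0.15
```

Call:
servo_tool --increments '[[0,[-35,-50,0],0],[0,[-35,-50,0],0],[0,[-35,-50,0],0],[0,[-35,-50,0],0],[0,[-35,-50,0],0]]'

```text
time_s: 2.65
position: [0.4179, 0.2694, 0.3629]
tcp_rot: [[-1.0, 0.015, 0.001], [0.015, 1.0, 0.0], [-0.001, 0.0, -1.0]]
force: [0.2, -0.4, 0.1]
opening: 1.003
```

Call:
servo_tool --increments '[[0,[0,-60,0],0],[0,[0,-60,0],0],[0,[0,-60,0],0],[0,[0,-60,0],0],[0,[0,-60,0],0]]'

```text
time_s: 3.28
position: [0.4123, -0.0307, 0.3629]
tcp_rot: [[-1.0, 0.015, 0.001], [0.015, 1.0, -0.0], [-0.001, -0.0, -1.0]]
force: [0.9, -0.7, -0.6]
opening: 1.0
```

Call:
servo_tool --increments '[[0,[-5,-60,0],0],[0,[0,-55,0],0],[0,[0,-30,0],0],[0,[0,-15,0],0],[0,[0,0,0],0]]'

```text
time_s: 3.9
position: [0.4152, -0.189, 0.3625]
tcp_rot: [[-1.0, 0.016, -0.0], [0.016, 1.0, 0.001], [0.0, 0.001, -1.0]]
force: [-0.2, 0.7, 0.8]
opening: 0.999
```

```bash
python3 -c "
from h import *
rem((.419,-.19,.36),179.15)"
```

```text
t 3.9 pos [ 0.4152 -0.189   0.3625] yaw 179.09 tilt [-0.0001  0.0007] F [-0.21  0.74  0.75] open 0.999 j [ -38.6    7.9   93.4    0.    78.7 -127.7]
rem [-3.8 -0.9  2.5] turn -0.06
```

Call:
servo_tool --increments '[[0,[-4,-1,30],0],[0,[0,0,40],0],[0,[0,0,40],0],[0,[0,0,27],0],[0,[0,0,10],0]]'

```text
time_s: 4.53
position: [0.4186, -0.1878, 0.2144]
tcp_rot: [[-1.0, 0.013, -0.002], [0.013, 1.0, 0.002], [0.002, 0.002, -1.0]]
force: [-0.6, -0.5, -0.2]
opening: 0.997
```

Call:
servo_tool --increments '[[0,[0,0,0],0],[1,[0,0,0],0],[1,[0,0,0],0],[1,[0,0,0],0],[1,[0,0,0],0]]'

```text
time_s: 5.15
position: [0.4193, -0.1901, 0.2159]
tcp_rot: [[-1.0, 0.015, 0.001], [0.015, 1.0, -0.0], [-0.001, -0.0, -1.0]]
force: [-0.4, 0.1, 0.3]
opening: 0.632
```

Call:
servo_tool --increments '[[1,[0,0,0],0],[1,[0,0,0],0],[1,[0,0,-5],0],[1,[0,0,-10],0],[1,[0,0,0],0]]'

```text
time_s: 5.78
position: [0.4202, -0.1906, 0.2318]
tcp_rot: [[-1.0, 0.015, 0.003], [0.015, 1.0, -0.002], [-0.003, -0.002, -1.0]]
force: [1.4, -0.1, 4.7]
opening: 0.158
```

```bash
python3 -c "
from h import *
rem((.419,-.19,.2155),179.15)"
```

```text
t 5.78 pos [ 0.4202 -0.1906  0.2318] yaw 179.15 tilt [ 0.0028 -0.0019] F [ 1.44 -0.05  4.71] open 0.158 j [ -38.3   16.8  104.2    0.    58.7 -127.5]
rem [ 1.3  0.6 16.2] turn 0.0
```

Call:
servo_tool --increments '[[1,[0,0,0],0],[1,[0,0,0],0],[1,[0,0,-5],0],[1,[0,0,-15],0],[1,[0,0,-20],0]]'

```text
time_s: 6.4
position: [0.4182, -0.1893, 0.2701]
tcp_rot: [[-1.0, 0.015, -0.003], [0.015, 1.0, 0.002], [0.003, 0.002, -1.0]]
force: [-0.5, -0.4, -1.8]
opening: 0.159
```

```bash
python3 -c "
from h import *
rem((.419,-.19,.35),179.15)
for c in ('top','side'):
    im,d=bot.capture(c);np.save(c+'1.npy',d)
    cv2.imwrite(f'pics/{c}1.png',im)
"
```

```text
t 6.4 pos [ 0.4182 -0.1893  0.2701] yaw 179.16 tilt [-0.0029  0.0021] F [-0.53 -0.4  -1.83] open 0.159 j [ -38.3   13.8  101.3   -0.    65.1 -127.5]
rem [ -0.5  -0.6 -79.9] turn 0.01
```

View pics/side1.png

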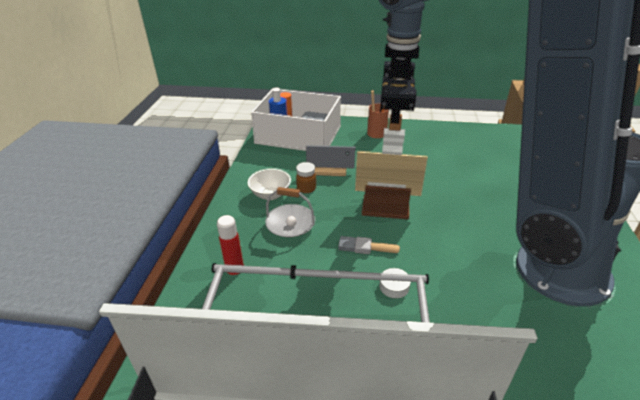

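Run:
```python
from h import *
np.set_printoptions(precision=4,suppress=True)
for k in (0,1):
    S=cloud('side',np.load(f'side{k}.npy'));b=S[120:200,350:430].reshape(-1,3)
    P=b[(b[:,1]<-.165)&(b[:,1]>-.215)&((b[:,0]<.385)|(b[:,0]>.455))&(b[:,2]>.06)]
    print('top edge z',np.percentile(P[:,2],[90,97,99.5]),len(P), 'x',P[:,0].min(),P[:,0].max())
    # per side
    for lo,hi in((.33,.38),(.46,.505)):
        q=P[(P[:,0]>lo)&(P[:,0]<hi)];print(lo,np.sort(q[:,2])[-15:].mean(), q[:,1].mean())
im=[cv2.imread(f'pics/side{k}.png')[120:200,350:430] for k in(0,1)]
cv2.imwrite('pics/cmp.png',cv2.resize(np.hstack(im),None,fx=5,fy=5))
```

```text
top edge z [0.1313 0.1355 0.1374] 905 x 0.3285740243332979 0.5083995840269488
0.33 0.13608416099197487 -0.18670845329525737
0.46 0.13656838971486254 -0.18795283044804179
top edge z [0.1683 0.1753 0.1773] 1467 x 0.3293975234091692 0.5095736425370334
0.33 0.17636137178053132 -0.18769127765202934
0.46 0.1771658905691055 -0.1891325578809392
```

View pics/cmp.png

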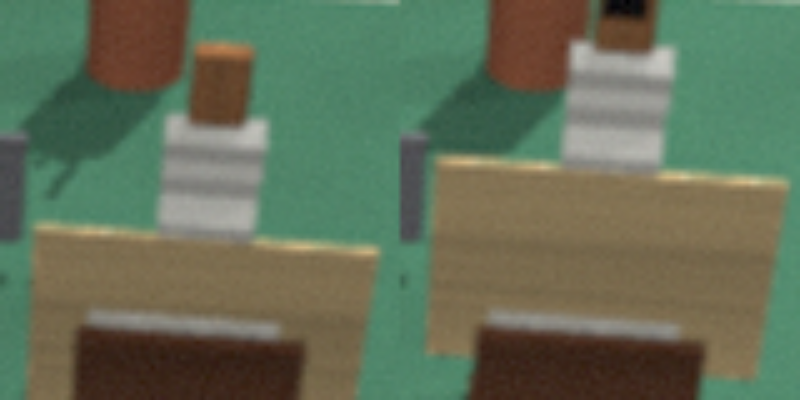

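Call:
servo_tool --increments '[[1,[0,0,-20],0],[1,[0,0,-25],0],[1,[0,0,-15],0],[1,[0,0,-5],0],[1,[0,10,0],0]]'

```text
time_s: 7.12
position: [0.4191, -0.1798, 0.3348]
tcp_rot: [[-1.0, 0.016, -0.001], [0.016, 1.0, 0.001], [0.001, 0.001, -1.0]]
force: [-0.2, 0.5, -0.7]
opening: 0.158
```

Call:
servo_tool --increments '[[1,[-5,20,0],-1],[1,[-5,30,0],-1],[1,[-5,35,0],-1],[1,[-5,35,0],-1],[1,[-2,35,0],0]]'

```text
time_s: 7.75
position: [0.4368, -0.0228, 0.3343]
tcp_rot: [[-0.998, -0.055, -0.002], [-0.055, 0.998, 0.001], [0.002, 0.001, -1.0]]
force: [0.5, -0.8, -1.3]
opening: 0.155
```

Call:
servo_tool --increments '[[1,[0,35,0],0],[1,[0,35,0],0],[1,[0,35,0],0],[1,[0,35,0],0],[1,[0,30,0],0]]'

```text
time_s: 8.38
position: [0.4267, 0.1467, 0.3343]
tcp_rot: [[-0.998, -0.056, -0.003], [-0.056, 0.998, 0.0], [0.003, 0.0, -1.0]]
force: [0.1, 0.5, -1.6]
opening: 0.158
```

```bash
python3 -c "
from h import *
rem((.44,.222,.285),183.2)"
```

```text
t 8.38 pos [0.4267 0.1467 0.3343] yaw -176.8 tilt [-0.0029  0.0001] F [ 0.06  0.5  -1.58] open 0.158 j [  4.7   9.   96.6   0.   74.6 -88.5]
rem [-17.6  74.4  49.3] turn 0.0
```

Call:
servo_tool --increments '[[1,[-9,25,0],0],[1,[-9,25,15],0],[1,[0,15,20],0],[1,[0,8,12],0],[1,[0,0,0],0]]'

```text
time_s: 9.0
position: [0.4408, 0.219, 0.2871]
tcp_rot: [[-0.998, -0.056, -0.004], [-0.056, 0.998, -0.001], [0.004, -0.001, -1.0]]
force: [0.9, 0.1, -1.4]
opening: 0.157
```

```bash
python3 -c "
from h import *
rem((.44,.273,.285),183.2)
for c in ('top','side'):
    im,d=bot.capture(c);np.save(c+'2.npy',d)
    cv2.imwrite(f'pics/{c}2.png',im)
S=cloud('side',np.load('side2.npy'))
b=S.reshape(-1,3);P=b[(b[:,1]>.2)&(b[:,1]<.245)&(b[:,0]>.33)&(b[:,0]<.55)&(b[:,2]>.05)&(b[:,2]<.21)]
print(len(P),P.min(0),P.max(0))
im=cv2.imread('pics/side2.png')[180:380,260:580];im2=cv2.imread('pics/top2.png')[150:350,80:400]
cv2.imwrite('pics/m2.png',cv2.resize(np.vstack([im,im2]),None,fx=1.5,fy=1.5))
"
```

```text
t 9.0 pos [0.4408 0.219  0.2871] yaw -176.78 tilt [-0.0038 -0.0011] F [ 0.93  0.14 -1.35] open 0.157 j [ 13.4  15.5  95.8  -0.   69.  -79.8]
rem [-2.2 54.   2. ] turn 0.02
3769 [0.35033187 0.20614107 0.06409271] [0.52997951 0.22740145 0.2099617 ]
```

View pics/m2.png

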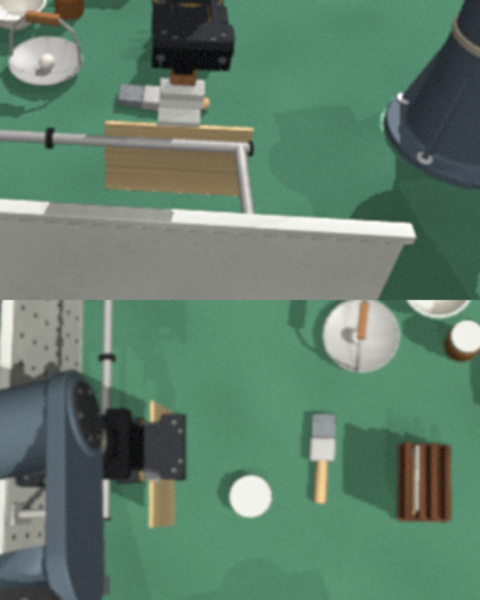

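```bash
python3 -c "
from h import *
np.set_printoptions(precision=4,suppress=True)
S=cloud('side',np.load('side2.npy'))
b=S.reshape(-1,3);P=b[(b[:,1]>.195)&(b[:,1]<.24)&(b[:,0]>.345)&(b[:,0]<.535)&(b[:,2]>.05)&(b[:,2]<.25)]
for lo,hi in((.36,.38),(.38,.4),(.48,.5),(.5,.525)):
    q=P[(P[:,0]>lo)&(P[:,0]<hi)];zs=np.sort(q[:,2]);print(lo,zs[:8].mean(),zs[-8:].mean())
q=P[(P[:,2]<.18)]
A=np.c_[q[:,0]-.44,q[:,2]-.13,np.ones(len(q))];print('y=',np.linalg.lstsq(A,q[:,1],rcond=None)[0])
q=P[(P[:,2]>.215)&(abs(P[:,0]-.44)<.03)];print(len(q),q.min(0),q.max(0))
"
```

```text
0.36 0.06784325074419191 0.19293994827781832
0.38 0.06935220464725667 0.19228535433779959
0.48 0.0692475894231568 0.19235855738027163
0.5 0.06791828323383178 0.19280476925197493
y= [0.0547 0.0001 0.2204]
201 [0.4146 0.2094 0.2179] [0.4657 0.2357 0.2499]
```

Call:
servo_tool --increments '[[1,[0,12,3],0],[1,[0,12,0],0],[1,[0,12,0],0],[1,[0,10,0],0],[1,[0,8,0],0]]'

```text
time_s: 9.72
position: [0.4392, 0.2737, 0.2856]
tcp_rot: [[-0.998, -0.056, 0.0], [-0.056, 0.998, 0.0], [-0.0, -0.0, -1.0]]
force: [-0.4, 0.0, -1.8]
opening: 0.16
```

```bash
python3 -c "
from h import *
rem((.44,.273,.2507),183.2)"
```

```text
t 9.72 pos [0.4392 0.2737 0.2856] yaw -176.81 tilt [0.0002 0.    ] F [-0.36  0.02 -1.84] open 0.16 j [ 19.5  17.6  92.8  -0.   69.6 -73.6]
rem [-0.8 -0.7 34.9] turn -0.01
```

Call:
servo_tool --increments '[[1,[0,-0.7,8],0],[1,[0,0,10],0],[1,[0,0,8],0],[1,[0,0,5],0],[1,[0,0,0],0]]'

```text
time_s: 10.35
position: [0.4394, 0.2726, 0.2546]
tcp_rot: [[-0.999, -0.054, 0.0], [-0.054, 0.999, 0.001], [-0.0, 0.001, -1.0]]
force: [-0.5, 1.7, -0.2]
opening: 0.159
```

Call:
servo_tool --increments '[[1,[0,0,2],0],[1,[0,0,1],0],[1,[0,0,0],0],[1,[0,0,0],0]]'

```text
time_s: 10.85
position: [0.4399, 0.2733, 0.2538]
tcp_rot: [[-0.998, -0.055, 0.003], [-0.055, 0.998, 0.003], [-0.003, 0.003, -1.0]]
force: [-2.7, 2.2, 10.9]
opening: 0.16
```

```bash
python3 -c "
from h import *
rem((.44,.273,.2507),183.2)
np.set_printoptions(precision=4,suppress=True)
im,d=bot.capture('side');cv2.imwrite('pics/side3.png',im);S=cloud('side',d)
b=S.reshape(-1,3);P=b[(b[:,1]>.255)&(b[:,1]<.29)&(b[:,0]>.345)&(b[:,0]<.535)&(b[:,2]>.02)&(b[:,2]<.2)]
for lo,hi in((.36,.38),(.38,.4),(.48,.5),(.5,.525)):
    q=P[(P[:,0]>lo)&(P[:,0]<hi)];zs=np.sort(q[:,2]);print(lo,zs[:8].mean(),zs[-8:].mean())
A=np.c_[P[:,0]-.44,P[:,2]-.1,np.ones(len(P))];print('y=',np.linalg.lstsq(A,P[:,1],rcond=None)[0])
cv2.imwrite('pics/s3.png',cv2.resize(im[180:380,260:580],None,fx=2.4,fy=2.4))
"
```

```text
t 10.85 pos [0.4399 0.2733 0.2538] yaw -176.86 tilt [0.0028 0.0032] F [-2.7  2.2 10.9] open 0.16 j [ 19.4  19.6  95.3   0.1  64.8 -73.8]
rem [-0.  -0.3  3.1] turn -0.06
0.36 0.1062718752865687 0.15830650022990378
0.38 0.10477502442144877 0.1586630060638884
0.48 0.10518787433386693 0.15895902429556388
0.5 0.10559489843010192 0.1591161545887927
y= [ 0.0565 -0.0729  0.278 ]
```

View pics/s3.png

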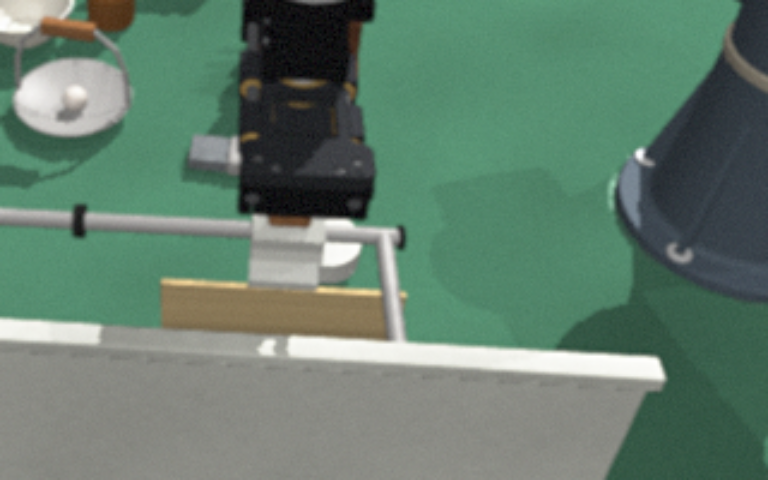

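Call:
servo_tool --increments '[[1,[0,0,-2.5],0],[1,[-5,0,0],0],[1,[-10,0,0],0],[1,[-12,0,0],0],[1,[-12,0,0],0]]'

```text
time_s: 11.52
position: [0.4775, 0.2752, 0.254]
tcp_rot: [[-0.998, -0.055, -0.003], [-0.055, 0.998, 0.002], [0.003, 0.002, -1.0]]
force: [-4.0, 4.7, 4.1]
opening: 0.159
```

Call:
servo_tool --increments '[[1,[-14,0,0],0],[1,[-14,0,0],0],[1,[-14,0,0],0],[1,[-12,0,0],0],[1,[-6,0,0],0]]'

```text
time_s: 12.15
position: [0.5377, 0.2786, 0.2539]
tcp_rot: [[-0.998, -0.055, -0.003], [-0.055, 0.998, 0.002], [0.003, 0.002, -1.0]]
force: [-4.8, 4.6, 4.9]
opening: 0.158
```

```bash
python3 -c "
from h import *
rem((.556,.2795,.2507),183.2)"
```

```text
t 12.15 pos [0.5377 0.2786 0.2539] yaw -176.85 tilt [-0.0027  0.0021] F [-4.8   4.56  4.87] open 0.158 j [ 16.8  26.8  82.9   0.2  70.4 -76.5]
rem [-18.3  -0.2   3.2] turn -0.05
```

Call:
servo_tool --increments '[[1,[-6,1.5,-1],0],[1,[-4,0,0],0],[1,[-3,0,0],0],[1,[-2,0,0],0],[1,[0,0,0],0]]'

```text
time_s: 12.78
position: [0.5532, 0.2796, 0.2548]
tcp_rot: [[-0.998, -0.055, -0.0], [-0.055, 0.998, -0.0], [0.0, -0.0, -1.0]]
force: [0.1, -0.2, -1.6]
opening: 0.157
```

Call:
servo_tool --increments '[[1,[-2,0,0],0],[1,[0,0,0],0]]'

```text
time_s: 13.02
position: [0.5552, 0.28, 0.2551]
tcp_rot: [[-0.998, -0.055, 0.0], [-0.055, 0.998, -0.0], [-0.0, -0.0, -1.0]]
force: [-0.1, 0.5, -0.9]
opening: 0.157
```

```bash
python3 -c "
from h import *
rem((.556,.2795,.2507),183.2)
np.set_printoptions(precision=4,suppress=True)
im,d=bot.capture('side');cv2.imwrite('pics/side4.png',im);S=cloud('side',d)
cv2.imwrite('pics/s4.png',cv2.resize(im[200:360,200:460],None,fx=3,fy=3))
"
```

```text
t 13.03 pos [0.5552 0.28   0.2551] yaw -176.84 tilt [ 0.0003 -0.    ] F [-0.1   0.53 -0.92] open 0.157 j [ 16.5  28.1  80.5  -0.   71.5 -76.7]
rem [-0.8 -0.5  4.4] turn -0.04
```

View pics/s4.png

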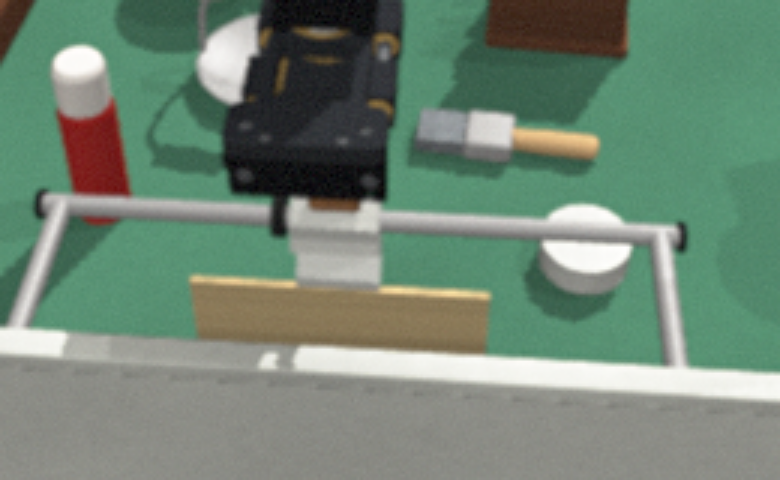

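Call:
servo_tool --increments '[[1,[-1.5,0,1],0],[1,[0,0,0],0]]'

```text
time_s: 13.32
position: [0.5566, 0.2801, 0.254]
tcp_rot: [[-0.998, -0.055, 0.0], [-0.055, 0.998, -0.0], [-0.0, -0.0, -1.0]]
force: [-0.7, -0.5, -1.2]
opening: 0.156
```

Call:
servo_tool --increments '[[1,[-1.5,0,0],0],[1,[0,0,0],0]]'

```text
time_s: 13.58
position: [0.5581, 0.2802, 0.254]
tcp_rot: [[-0.998, -0.055, 0.0], [-0.055, 0.998, -0.0], [-0.0, -0.0, -1.0]]
force: [-0.5, 0.2, -1.7]
opening: 0.159
```

Call:
servo_tool --increments '[[1,[-1.5,0,0],0],[1,[0,0,0],0]]'

```text
time_s: 13.82
position: [0.5584, 0.2802, 0.254]
tcp_rot: [[-0.998, -0.055, -0.003], [-0.055, 0.998, -0.0], [0.003, -0.0, -1.0]]
force: [-4.2, 0.7, 1.9]
opening: 0.159
```

Call:
servo_tool --increments '[[1,[0.5,0,0.5],0],[1,[0,0,0],0],[0.7,[0,0,0],0],[0.6,[0,0,0],0],[0.5,[0,0,0],0]]'

```text
time_s: 14.45
position: [0.5598, 0.2802, 0.2535]
tcp_rot: [[-0.998, -0.055, 0.001], [-0.055, 0.998, 0.0], [-0.001, 0.0, -1.0]]
force: [0.8, -0.5, -0.7]
opening: 0.411
```

Call:
servo_tool --increments '[[0.4,[0,0,0],0],[0.3,[0,0,0],0],[0.3,[0,0,-5],0],[0.3,[0,0,-15],0],[0.3,[0,0,-30],0]]'

```text
time_s: 15.08
position: [0.5585, 0.2801, 0.3039]
tcp_rot: [[-0.998, -0.055, -0.002], [-0.055, 0.998, -0.001], [0.002, -0.0, -1.0]]
force: [0.0, -0.7, 0.8]
opening: 0.699
```

Call:
servo_tool --increments '[[0.3,[0,0,-40],0],[0.3,[0,-30,-10],0],[0.3,[0,-40,0],0],[0.3,[0,-50,0],0],[0.3,[0,-50,0],0]]'

```text
time_s: 15.7
position: [0.5686, 0.1093, 0.3551]
tcp_rot: [[-0.998, -0.056, 0.002], [-0.056, 0.998, -0.0], [-0.002, -0.0, -1.0]]
force: [0.5, -0.3, 0.4]
opening: 0.699
```

Run:
```python
from h import *
np.set_printoptions(precision=4,suppress=True)
rem((.675,-.084,.30),177)
for c in ('top','side'):
    im,d=bot.capture(c);np.save(c+'5.npy',d);cv2.imwrite(f'pics/{c}5.png',im)
S=cloud('side',np.load('side5.npy'))
b=S.reshape(-1,3);P=b[(b[:,1]>.26)&(b[:,1]<.30)&(b[:,0]>.44)&(b[:,0]<.67)&(b[:,2]>.02)&(b[:,2]<.2)]
print(P.min(0),P.max(0))
for lo,hi in((.48,.5),(.5,.52),(.6,.62),(.62,.64)):
    q=P[(P[:,0]>lo)&(P[:,0]<hi)];zs=np.sort(q[:,2]);print(lo,zs[:8].mean(),zs[-8:].mean())
q=P[P[:,2]<.155];A=np.c_[q[:,0]-.55,q[:,2]-.1,np.ones(len(q))];print('y=',np.linalg.lstsq(A,q[:,1],rcond=None)[0],len(q))
P=b[(b[:,1]>.26)&(b[:,1]<.30)&(b[:,0]>.5)&(b[:,0]<.6)&(b[:,2]>.24)]
print('grip',P.min(0),P.max(0),P.mean(0))
```

```text
t 15.7 pos [0.5686 0.1093 0.3551] yaw -176.79 tilt [ 0.0024 -0.0001] F [ 0.49 -0.27  0.38] open 0.699 j [ -0.2  19.4  78.6  -0.   81.8 -93.4]
rem [ -95.3 -198.9   55.4] turn 6.21
[0.4668 0.2687 0.1065] [0.646  0.291  0.1978]
0.48 0.10933885583696773 0.1581167000672885
0.5 0.1092762994295555 0.15815892230606754
0.6 0.10906360421822969 0.15778682942934574
0.62 0.10849867119773868 0.15768732743004152
y= [ 0.0551 -0.0198  0.285 ] 1648
grip [0.5419 0.2734 0.2401] [0.5708 0.2893 0.2705] [0.5561 0.2847 0.2584]
```

View pics/side5.png

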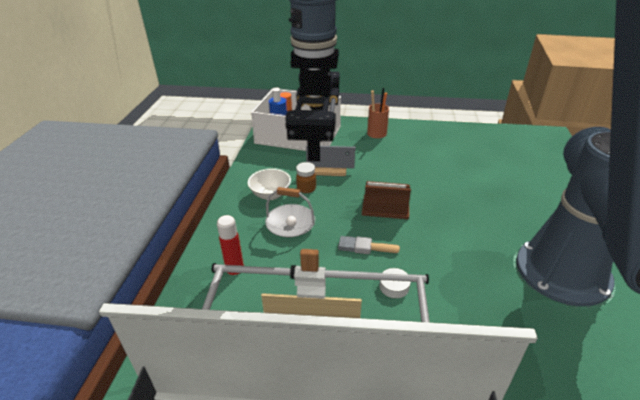

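View pics/top5.png

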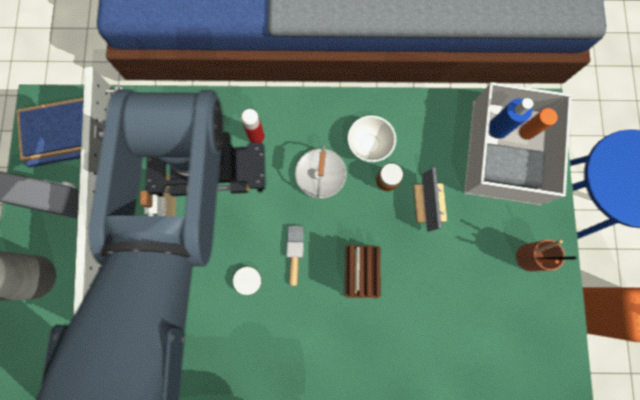

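```bash
python3 - <<'E'
from h import *
np.set_printoptions(precision=4,suppress=True)
for c,bb in(('top',(296,140,344,199)),('side',(262,180,320,240))):
  for k in(0,5):
    im=cv2.imread(f'pics/{c}{k}.png').astype(int);W=cloud(c,np.load(f'{c}{k}.npy'))
    m=np.zeros((400,640),bool);m[bb[1]:bb[3],bb[0]:bb[2]]=True
    for nm,mm in(('grip',m&(im[...,2]-im[...,0]>50)&(W[...,2]>.105)),('hi',m&(W[...,2]>.09)),('mid',m&(W[...,2]>.04)&(W[...,2]<.1))):
        q=W[mm]
        if len(q)<4: continue
        x0=q[:,:2].mean(0);v=np.linalg.svd(q[:,:2]-x0)[2][0]
        print(c,k,nm,len(q),'mean',q.mean(0),'rng',q.min(0),q.max(0),'yaw',np.degrees(np.arctan2(v[1],v[0])))
for r in bot.trace('top','dish_grip')[:1]: print(r['bbox'],r['p'])
E
python3 -c "
from h import *
a=cv2.imread('pics/top5.png')[135:205,285:355];b=cv2.imread('pics/side5.png')[175:245,255:325]
cv2.imwrite('pics/d5.png',cv2.resize(np.hstack([a,b]),None,fx=5.5,fy=5.5,interpolation=cv2.INTER_CUBIC))"
```

```text
top 0 grip 112 mean [ 0.6743 -0.0852  0.1197] rng [ 0.6466 -0.0934  0.1114] [ 0.7034 -0.077   0.125 ] yaw 174.1887495504593
top 0 hi 189 mean [ 0.6712 -0.0838  0.1154] rng [ 0.6206 -0.0935  0.0915] [ 0.7275 -0.0746  0.125 ] yaw 173.94334249506514
top 0 mid 40 mean [ 0.6423 -0.0809  0.0832] rng [ 0.6102 -0.0918  0.0464] [ 0.7275 -0.0754  0.0995] yaw 173.86623748907513
top 5 grip 113 mean [ 0.6741 -0.0851  0.1198] rng [ 0.6457 -0.0936  0.1143] [ 0.7037 -0.0769  0.1247] yaw 173.97521693606527
top 5 hi 190 mean [ 0.6709 -0.0838  0.1151] rng [ 0.6189 -0.0936  0.0908] [ 0.7271 -0.0746  0.1247] yaw 173.9577530781589
top 5 mid 38 mean [ 0.6378 -0.0803  0.0806] rng [ 0.6089 -0.0918  0.0414] [ 0.7271 -0.0755  0.0988] yaw 173.87821896486048
side 0 grip 122 mean [ 0.6713 -0.0808  0.1172] rng [ 0.6432 -0.0928  0.1082] [ 0.6997 -0.0728  0.1221] yaw 174.5449951002624
side 0 hi 232 mean [ 0.6716 -0.0806  0.1115] rng [ 0.6198 -0.0928  0.0909] [ 0.7268 -0.0728  0.1221] yaw 174.65249096151652
side 0 mid 157 mean [ 0.6794 -0.1331  0.0611] rng [ 0.608  -0.2395  0.0403] [ 0.7646 -0.0732  0.0992] yaw 106.05884193890698
side 5 grip 131 mean [ 0.6721 -0.0807  0.1168] rng [ 0.6448 -0.0937  0.1073] [ 0.7002 -0.0722  0.1215] yaw 173.0785710415905
side 5 hi 234 mean [ 0.6718 -0.0805  0.1115] rng [ 0.6175 -0.0937  0.0901] [ 0.7272 -0.0718  0.1215] yaw 174.43669627809012
side 5 mid 162 mean [ 0.68   -0.1339  0.0617] rng [ 0.6086 -0.243   0.0401] [ 0.7642 -0.073   0.0999] yaw 106.85931746851855
[295.6, 144.1, 347.1, 197.9] 0.96
```

View pics/d5.png

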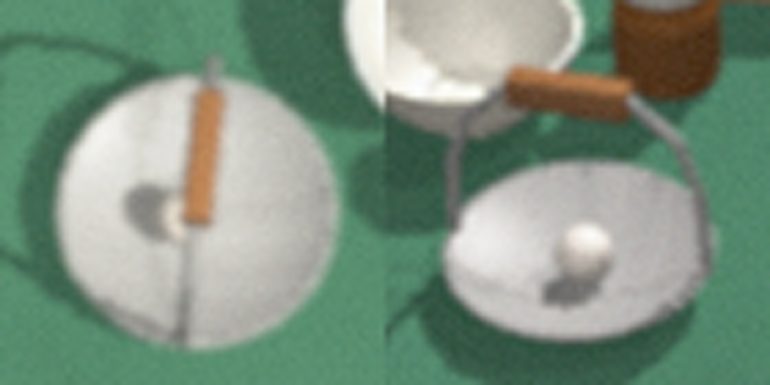

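Call:
servo_tool --increments '[[0.3,[-20,-40,0],0],[0.3,[-22,-48,10],0],[0.3,[-22,-48,20],0],[0.3,[-20,-40,15],0],[0.3,[-11,-23,10],4]]'

```text
time_s: 16.48
position: [0.6754, -0.0836, 0.298]
tcp_rot: [[-1.0, 0.017, 0.0], [0.017, 1.0, 0.0], [-0.0, 0.0, -1.0]]
force: [0.4, 0.7, 0.7]
opening: 0.7
```

Call:
servo_tool --increments '[[0.3,[0,0,0],5.2],[0.3,[0,0,0],0]]'

```text
time_s: 16.73
position: [0.6747, -0.0819, 0.2988]
tcp_rot: [[-0.995, 0.103, 0.0], [0.103, 0.995, 0.001], [-0.0, 0.001, -1.0]]
force: [-0.4, 0.2, -0.3]
opening: 0.7
```

Run:
```python
from h import *
np.set_printoptions(precision=4,suppress=True)
rem((.674,-.084,.095),174)
im,d=bot.capture('side');cv2.imwrite('pics/side6.png',im)
for n in('dish_grip','ball_center'):
    print(n,[(x['bbox'],round(x['p'],2)) for x in bot.find_in('side',n)[:2]])
cv2.imwrite('pics/d6.png',cv2.resize(im[140:260,220:380],None,fx=4,fy=4))
```

```text
t 16.73 pos [ 0.6747 -0.0819  0.2988] yaw 174.07 tilt [0.0004 0.0006] F [-0.44  0.23 -0.34] open 0.7 j [ -16.3   30.9   68.2    0.    80.9 -100.4]
rem [  0.6  -2.3 203.8] turn 0.07
dish_grip [([268.5, 183.5, 312.7, 235.8], 0.75)]
ball_center []
```

View pics/d6.png

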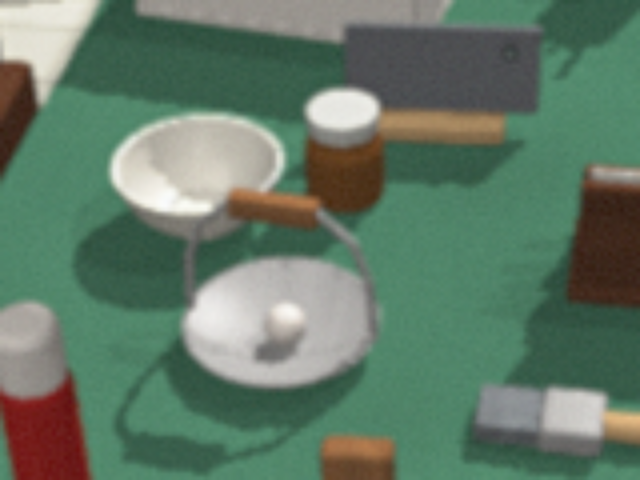

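Descend over the grip and close gradually.

Call:
servo_tool --increments '[[0.3,[0.6,-2.3,40],0],[0.3,[0,0,50],0],[0.3,[0,0,50],0],[0.3,[0,0,35],0],[0.3,[0,0,18],0]]'

```text
time_s: 17.5
position: [0.6725, -0.0842, 0.1038]
tcp_rot: [[-0.995, 0.104, -0.003], [0.104, 0.995, 0.001], [0.003, 0.001, -1.0]]
force: [0.8, -0.9, 0.8]
opening: 0.699
```

Call:
servo_tool --increments '[[0.4,[0,0,7],0],[0.5,[0,0,3],0],[0.6,[0,0,0],0],[0.7,[0,0,0],0],[0.73,[0,0,0],0]]'

```text
time_s: 18.12
position: [0.6738, -0.0854, 0.0963]
tcp_rot: [[-0.994, 0.105, 0.001], [0.105, 0.994, -0.0], [-0.001, -0.0, -1.0]]
force: [0.4, 0.2, 0.5]
opening: 0.303
```

Run:
```python
from h import *
rem((.674,-.084,.095),174)
im,d=bot.capture('side');cv2.imwrite('pics/side7.png',im)
cv2.imwrite('pics/d7.png',cv2.resize(im[140:260,220:380],None,fx=4,fy=4))
```

```text
t 18.12 pos [ 0.6738 -0.0854  0.0963] yaw 173.96 tilt [ 0.0013 -0.0004] F [0.4  0.22 0.52] open 0.303 j [ -16.6   42.7   79.4   -0.    57.8 -100.6]
rem [-0.1  1.4  1.3] turn -0.04
```

View pics/d7.png

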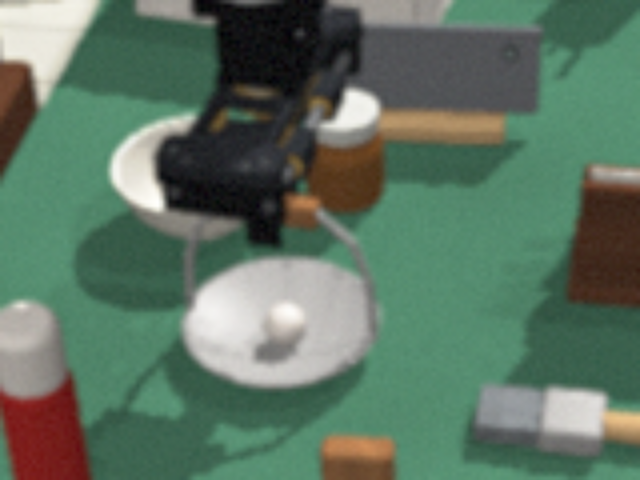

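Call:
servo_tool --increments '[[0.75,[0,1,1],0],[0.78,[0,0,0],0],[0.8,[0,0,0],0],[0.82,[0,0,0],0],[0.83,[0,0,0],0]]'

```text
time_s: 18.8
position: [0.6735, -0.0842, 0.0945]
tcp_rot: [[-0.994, 0.105, -0.0], [0.105, 0.994, -0.0], [0.0, -0.0, -1.0]]
force: [-0.5, -0.6, -0.4]
opening: 0.179
```

Call:
servo_tool --increments '[[0.84,[0,0,0],0],[0.86,[0,0,0],0],[0.9,[0,0,0],0],[1,[0,0,0],0],[1,[0,0,0],0]]'

```text
time_s: 19.42
position: [0.6735, -0.0842, 0.0946]
tcp_rot: [[-0.994, 0.105, -0.0], [0.105, 0.994, -0.0], [-0.0, -0.0, -1.0]]
force: [-0.3, -0.2, 0.7]
opening: 0.156
```

Run:
```python
from h import *
rem((.674,-.084,.095),174)
im,d=bot.capture('side');cv2.imwrite('pics/side8.png',im)
cv2.imwrite('pics/d8.png',cv2.resize(im[140:260,220:380],None,fx=4,fy=4))
```

```text
t 19.43 pos [ 0.6735 -0.0842  0.0946] yaw 173.96 tilt [-0.     -0.0001] F [-0.33 -0.25  0.69] open 0.156 j [ -16.5   42.8   79.5   -0.    57.7 -100.5]
rem [-0.5  0.3 -0.4] turn -0.04
```

View pics/d8.png

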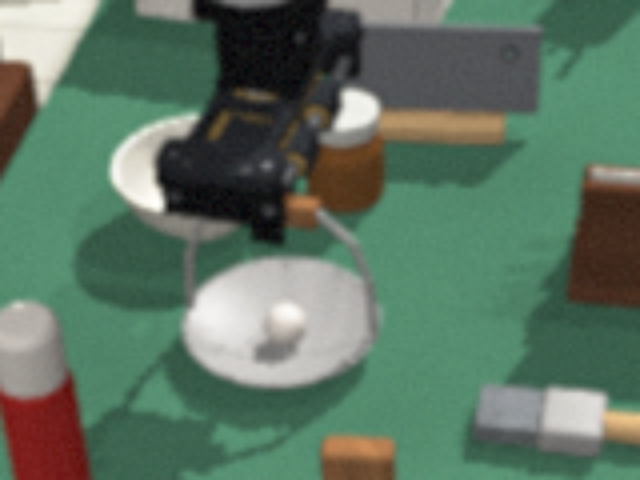

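Call:
servo_tool --increments '[[1,[0,0,0],0],[1,[0,0,0],0],[1,[0,0,-2],0],[1,[0,0,-4],0],[1,[0,0,-6],0]]'

```text
time_s: 20.1
position: [0.6731, -0.084, 0.1064]
tcp_rot: [[-0.994, 0.105, -0.001], [0.105, 0.994, 0.0], [0.001, 0.0, -1.0]]
force: [-0.8, 0.0, -2.9]
opening: 0.159
```

Call:
servo_tool --increments '[[1,[0,0,-7],0],[1,[0,0,-7],0],[1,[0,0,-6],0],[1,[0,0,-4],0],[1,[0,0,-2],0]]'

```text
time_s: 20.72
position: [0.6735, -0.0842, 0.1329]
tcp_rot: [[-0.994, 0.105, 0.0], [0.105, 0.994, -0.0], [-0.0, -0.0, -1.0]]
force: [-0.2, 0.1, -3.4]
opening: 0.16
```

Call:
servo_tool --increments '[[1,[0,0,0],0]]'

```text
time_s: 20.85
position: [0.6735, -0.0842, 0.1326]
tcp_rot: [[-0.994, 0.105, 0.0], [0.105, 0.994, -0.0], [-0.0, -0.0, -1.0]]
force: [-0.1, 0.7, -2.4]
opening: 0.153
```

Run:
```python
from h import *
rem((.674,-.084,.1706),183.2)
im,d=bot.capture('side');cv2.imwrite('pics/side9.png',im);im2,d2=bot.capture('top');np.save('top9.npy',d2)
cv2.imwrite('pics/d9.png',cv2.resize(np.hstack([im[120:260,220:380],im2[110:250,220:380]]),None,fx=2.5,fy=2.5))
```

```text
t 20.85 pos [ 0.6735 -0.0842  0.1326] yaw 173.96 tilt [ 0. -0.] F [-0.1   0.65 -2.42] open 0.153 j [ -16.5   40.1   78.2   -0.    61.7 -100.5]
rem [ -0.5   0.3 -38. ] turn -9.24
```

View pics/d9.png

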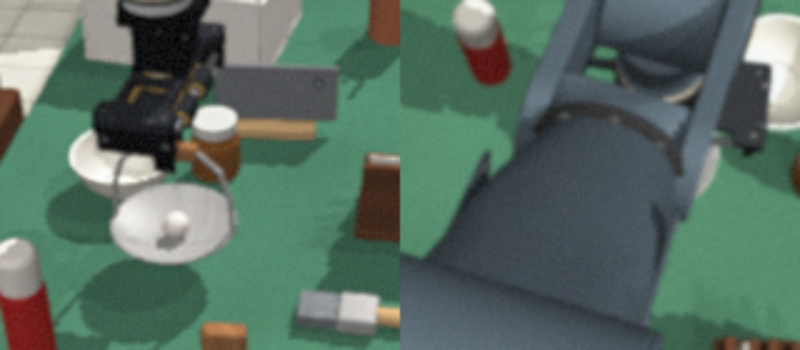

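Call:
servo_tool --increments '[[1,[0,0,-3],-0.5],[1,[0,0,-5],-1],[1,[0,0,-7],-1.5],[1,[0,0,-7],-1.5],[1,[0,0,-7],-1.5]]'

```text
time_s: 21.58
position: [0.6736, -0.0843, 0.1623]
tcp_rot: [[-1.0, -0.001, 0.0], [-0.001, 1.0, -0.0], [-0.0, -0.0, -1.0]]
force: [0.1, -0.7, -3.1]
opening: 0.157
```

Call:
servo_tool --increments '[[1,[0,0,-5],-1.5],[1,[0,0,-3],-1],[1,[0,0,-1],-0.74],[1,[0,0,0],0]]'

```text
time_s: 22.08
position: [0.6733, -0.0842, 0.1704]
tcp_rot: [[-0.998, -0.056, -0.0], [-0.056, 0.998, 0.0], [0.0, 0.0, -1.0]]
force: [0.5, -0.0, -3.4]
opening: 0.156
```

Run:
```python
from h import *
rem((.565,.131,.1706),183.2)
im,d=bot.capture('side')
cv2.imwrite('pics/d10.png',cv2.resize(im[100:260,200:400],None,fx=3.5,fy=3.5))
```

```text
t 22.07 pos [ 0.6733 -0.0842  0.1704] yaw -176.8 tilt [-0.0003  0.0001] F [ 0.51 -0.04 -3.43] open 0.156 j [ -16.5   37.6   76.5    0.    65.9 -109.7]
rem [ 9.620e+01  2.209e+02 -2.000e-01] turn 0.0
```

View pics/d10.png

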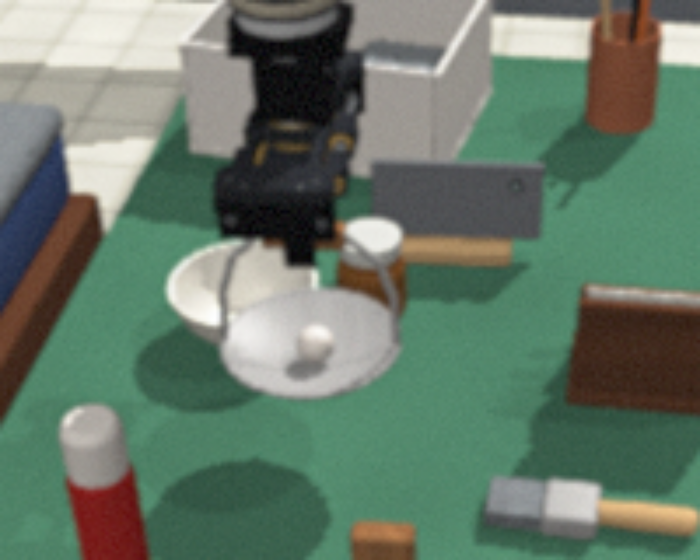

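Call:
servo_tool --increments '[[1,[0.4,0.9,0],0],[1,[0.8,1.8,0],0],[1,[1.2,2.8,0],0],[1,[1.6,3.7,0],0],[1,[2,4.6,0],0]]'

```text
time_s: 22.75
position: [0.6666, -0.0705, 0.1706]
tcp_rot: [[-0.998, -0.056, 0.0], [-0.056, 0.998, 0.0], [-0.0, 0.0, -1.0]]
force: [0.3, 0.2, -2.9]
opening: 0.163
```

Call:
servo_tool --increments '[[1,[2.4,5.5,0],0],[1,[2.4,5.5,0],0],[1,[2.4,5.5,0],0],[1,[2.4,5.5,0],0],[1,[2.4,5.5,0],0]]'

```text
time_s: 23.38
position: [0.653, -0.0436, 0.1706]
tcp_rot: [[-0.998, -0.056, 0.0], [-0.056, 0.998, -0.0], [-0.0, -0.0, -1.0]]
force: [-0.8, -0.0, -2.8]
opening: 0.16
```

Run:
```python
from h import *
rem((.565,.131,.1706),183.2)
im,d=bot.capture('side')
cv2.imwrite('pics/d11.png',cv2.resize(im[100:260,200:400],None,fx=3.5,fy=3.5))
```

```text
t 23.38 pos [ 0.653  -0.0436  0.1706] yaw -176.8 tilt [ 0. -0.] F [-0.76 -0.01 -2.84] open 0.16 j [ -13.6   35.8   80.4   -0.    63.8 -106.8]
rem [ 78.1 179.2  -0. ] turn 0.0
```

View pics/d11.png

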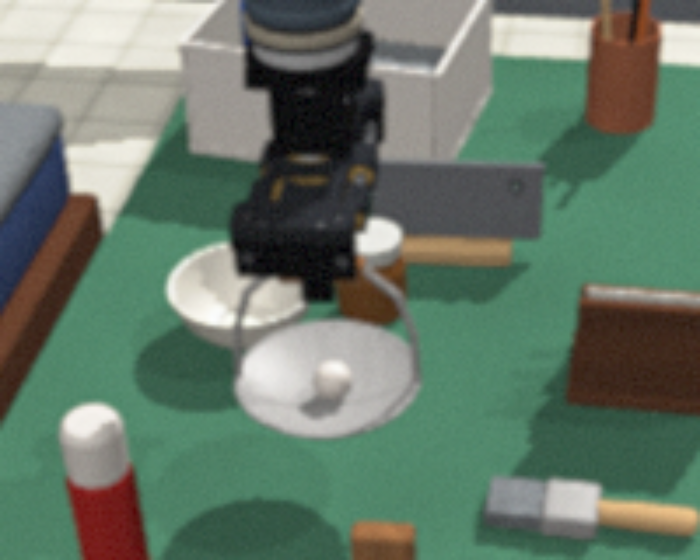

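Call:
servo_tool --increments '[[1,[1.6,3.7,0],0],[1,[2,4.6,0],0],[1,[2.4,5.5,0],0],[1,[2.4,5.5,0],0],[1,[2.4,5.5,0],0]]'

```text
time_s: 24.05
position: [0.6408, -0.0194, 0.1706]
tcp_rot: [[-0.998, -0.056, -0.0], [-0.056, 0.998, 0.0], [0.0, 0.0, -1.0]]
force: [-0.3, -0.5, -2.9]
opening: 0.157
```

Call:
servo_tool --increments '[[1,[2.4,5.5,0],0],[1,[2.4,5.5,0],0],[1,[2.4,5.5,0],0],[1,[2.4,5.5,0],0],[1,[2.4,5.5,0],0]]'

```text
time_s: 24.68
position: [0.6273, 0.0073, 0.1706]
tcp_rot: [[-0.998, -0.056, 0.0], [-0.056, 0.998, 0.0], [-0.0, 0.0, -1.0]]
force: [0.1, 0.3, -2.5]
opening: 0.159
```

Call:
servo_tool --increments '[[1,[2.4,5.5,0],0],[1,[2.4,5.5,0],0],[1,[2.4,5.5,0],0],[1,[2.4,5.5,0],0],[1,[2.4,5.5,0],0]]'

```text
time_s: 25.3
position: [0.6138, 0.0341, 0.1706]
tcp_rot: [[-0.998, -0.056, 0.0], [-0.056, 0.998, -0.0], [-0.0, -0.0, -1.0]]
force: [0.1, 0.3, -2.7]
opening: 0.154
```

Call:
servo_tool --increments '[[1,[2.4,5.5,0],0],[1,[2.4,5.5,0],0],[1,[2.4,5.5,0],0],[1,[2.4,5.5,0],0],[1,[2.4,5.5,0],0]]'

```text
time_s: 25.92
position: [0.6003, 0.0609, 0.1706]
tcp_rot: [[-0.998, -0.056, 0.0], [-0.056, 0.998, -0.0], [-0.0, -0.0, -1.0]]
force: [-0.6, -0.1, -2.3]
opening: 0.156
```

Call:
servo_tool --increments '[[1,[2.4,5.5,0],0],[1,[2.4,5.5,0],0],[1,[2.4,5.5,0],0],[1,[2.4,5.5,0],0],[1,[2.4,5.5,0],0]]'

```text
time_s: 26.55
position: [0.5868, 0.0877, 0.1706]
tcp_rot: [[-0.998, -0.056, -0.0], [-0.056, 0.998, 0.0], [0.0, 0.0, -1.0]]
force: [1.0, -0.6, -2.9]
opening: 0.158
```

Call:
servo_tool --increments '[[1,[2.4,5.5,0],0],[1,[2.4,5.5,0],0],[1,[2.4,5.5,0],0],[1,[2.4,5.5,0],0],[1,[2.2,5,0],0]]'

```text
time_s: 27.18
position: [0.5735, 0.114, 0.1705]
tcp_rot: [[-0.998, -0.056, -0.0], [-0.056, 0.998, -0.0], [0.0, -0.0, -1.0]]
force: [-0.6, 0.2, -2.8]
opening: 0.156
```

Run:
```python
from h import *
rem((.565,.131,.1706),183.2)
```

```text
t 27.18 pos [0.5735 0.114  0.1705] yaw -176.8 tilt [-0. -0.] F [-0.56  0.23 -2.83] open 0.156 j [  0.3  30.8  91.   -0.   58.2 -92.9]
rem [ 7.5 17.4 -0.1] turn 0.0
```

Call:
servo_tool --increments '[[1,[2,4.6,0],0],[1,[1.6,3.7,0],0],[1,[1.2,2.8,0],0],[1,[0.8,1.8,0],0],[1,[0.4,0.9,0],0]]'

```text
time_s: 27.8
position: [0.5669, 0.1271, 0.1706]
tcp_rot: [[-0.998, -0.056, 0.0], [-0.056, 0.998, -0.0], [-0.0, -0.0, -1.0]]
force: [-0.2, 0.4, -3.2]
opening: 0.16
```

Call:
servo_tool --increments '[[1,[0,0,0],0],[1,[0,0,0],0],[1,[0,0,0],0],[1,[0,0,0],0],[1,[0,0,0],0]]'

```text
time_s: 28.42
position: [0.5669, 0.127, 0.1706]
tcp_rot: [[-0.998, -0.056, 0.0], [-0.056, 0.998, -0.0], [-0.0, -0.0, -1.0]]
force: [0.6, -0.1, -3.3]
opening: 0.155
```

Run:
```python
from h import *
np.set_printoptions(precision=4,suppress=True)
rem((.565,.131,.1706),183.2)
im,d=bot.capture('side');cv2.imwrite('pics/side12.png',im);S=cloud('side',d);im2,d2=bot.capture('top');cv2.imwrite('pics/top12.png',im2);T=cloud('top',d2)
cv2.imwrite('pics/d12.png',cv2.resize(im[130:340,160:440],None,fx=2.8,fy=2.8))
print('ball',[(x['bbox'],round(x['p'],2)) for x in bot.find_in('side','ball_center')[:2]])
b=S.reshape(-1,3);q=b[(abs(b[:,0]-.565)<.08)&(abs(b[:,1]-.131)<.08)&(b[:,2]>.07)&(b[:,2]<.105)];print('dish',q.min(0),q.max(0),(q.min(0)+q.max(0))/2)
P=b[(b[:,1]>.26)&(b[:,1]<.30)&(b[:,0]>.44)&(b[:,0]<.67)&(b[:,2]>.02)&(b[:,2]<.155)]
print('board',P.min(0),P.max(0));A=np.c_[P[:,0]-.5565,P[:,2]-.1,np.ones(len(P))];print('y=',np.linalg.lstsq(A,P[:,1],rcond=None)[0])
for n in('deodorant','bowl','jar','tin','brush'): print(n,[(x['bbox'],round(x['p'],2)) for x in bot.find_in('top',n)[:1]],[(x['bbox'],round(x['p'],2)) for x in bot.find_in('side',n)[:1]])
```

```text
t 28.43 pos [0.5669 0.127  0.1706] yaw -176.8 tilt [ 0. -0.] F [ 0.61 -0.07 -3.3 ] open 0.155 j [  1.6  30.5  91.5  -0.   57.9 -91.6]
rem [ 1.7  4.1 -0. ] turn -0.0
ball []
dish [0.5007 0.0608 0.079 ] [0.6329 0.1883 0.105 ] [0.5668 0.1246 0.092 ]
board [0.4668 0.2756 0.1065] [0.6468 0.2911 0.155 ]
y= [ 0.0544 -0.0217  0.2853]
deodorant [([237.5, 110.9, 265.6, 143.5], 0.79)] [([217.2, 215.9, 244.1, 266.3], 0.65)]
bowl [([349.7, 119.3, 398.3, 164.0], 0.77)] [([245.4, 166.6, 291.5, 202.0], 0.93)]
jar [([377.3, 165.8, 402.8, 189.6], 0.65)] []
tin [([233.7, 268.1, 262.3, 295.0], 0.59)] [([381.7, 268.4, 407.6, 297.9], 0.62)]
brush [([284.1, 226.0, 302.6, 286.5], 0.84)] [([338.8, 237.1, 400.6, 254.7], 0.59)]
```

View pics/d12.png

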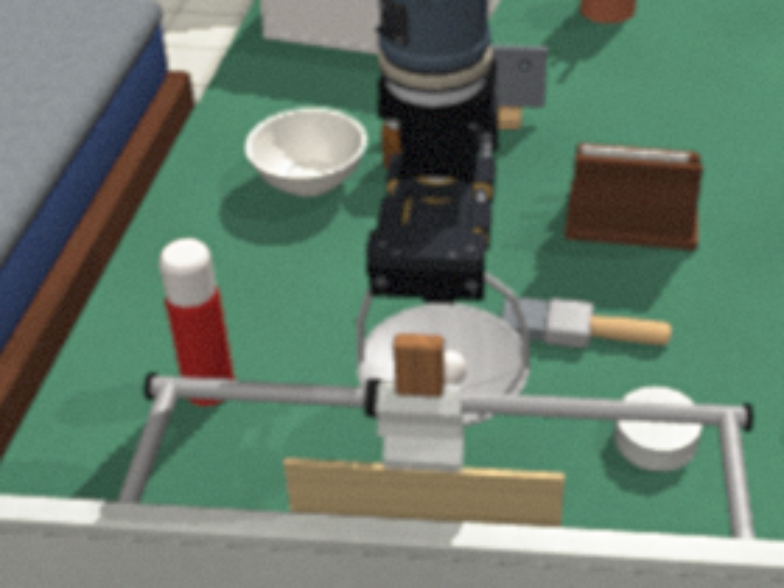

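Run:
```python
from h import *
im=cv2.imread('pics/side12.png')
cv2.imwrite('pics/b.png',cv2.resize(im[235:285,280:355],None,fx=10,fy=10,interpolation=cv2.INTER_CUBIC))
for uv in((321,260.7),(322,260.7)):print(atz('side',*uv,.097))
print('centre proj',proj('side',(.567,.126,.096)), 'rim', [proj('side',(.567+.066*np.cos(a),.126+.066*np.sin(a),.096)).round(1).tolist() for a in np.arange(0,6.28,np.pi/4)])
```

```text
[0.55827914 0.13207667 0.097     ]
[0.55615104 0.13181381 0.097     ]
centre proj [317.38288508 258.65508537] rim [[287.4, 256.0], [292.1, 272.6], [312.8, 281.7], [336.6, 276.8], [347.9, 261.4], [341.1, 245.6], [321.5, 238.0], [299.8, 242.1]]
```

View pics/b.png

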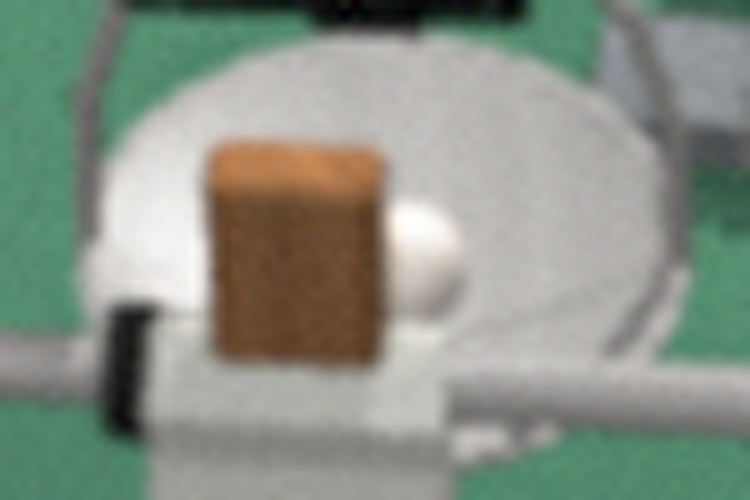

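Call:
servo_tool --increments '[[1,[0,0,0],0],[1,[0,0,0],0],[1,[0,0,0],0],[1,[0,0,0],0],[1,[0,0,0],0]]'

```text
time_s: 29.7
position: [0.5669, 0.1271, 0.1706]
tcp_rot: [[-0.998, -0.056, 0.0], [-0.056, 0.998, -0.0], [-0.0, -0.0, -1.0]]
force: [-0.2, 1.1, -2.8]
opening: 0.156
```

Run:
```python
from h import *
im,d=bot.capture('side');a=cv2.imread('pics/side12.png')
print('diff',np.abs(im[250:270,310:335].astype(int)-a[250:270,310:335]).mean(), np.abs(im[50:70,310:335].astype(int)-a[50:70,310:335]).mean())
rem((.565,.131,.1706),183.2)
bot.hand_in()
```

```text
diff 2.2053333333333334 2.695333333333333
t 29.75 pos [0.5669 0.1271 0.1705] yaw -176.8 tilt [-0. -0.] F [-0.2  -0.17 -3.3 ] open 0.157 j [  1.6  30.5  91.5  -0.   57.9 -91.6]
rem [ 1.7  4.  -0.1] turn -0.0
the job is handed in; nothing more can be done
```

The job is handed in at about 29.8 s. The board hangs on the rail with its hook against the ring. The dish is still in the gripper about 15.5 cm in front of the board. The interface reports no verdict, so the figures below are my own measurements.

**Quarter turn not made:** the task says the dish starts with the arch edge-on to the phone. Both cameras showed it already running roughly parallel to the rail, at about −6° against the rail's +3.2°. I turned it only the 9.2° needed to line it up with the board, because a quarter turn would have put it edge-on. If the judging expects the literal quarter turn, this will disagree.

**Board:**
- I hooked it about 145 mm from the ring, slid it until a 4 N push showed contact, and released it.
- It hangs plumb to about 0.02 rad, with the hook about 28 mm from the ring's centre. Touching is 29 mm, so this agrees within camera error.

**Dish and ball:**
- The ball is about 9 mm from the middle of the dish, inside the 20 mm limit, and did not move between the last two pictures.
- Its height is about 96 mm, level with the board's middle. This comes from how far I lifted the dish, not a separate reading.
- The dish is about 2 mm off the board's middle sideways. The gripper's tilt reads zero and the arm is still.

**Checks that went less cleanly:**
- **First grasp:** the fingers closed late on the board's grip, so it was held about 14 mm higher than planned. I allowed for this and it did not slip.
- **Ball finder:** the network missed the ball in the final picture, so I measured it by hand. Part of it is hidden behind the board's grip.
- **Bystanders:** none appeared moved; the jar was found in only one of the two final pictures.

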